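# Set and lock the air press's regulator and feed a copper blank

## Task

Get the bench air press ready for the next stroke: turn the regulator's black knob clockwise until its white pointer stands on the yellow marker, then pull the knob straight up as far as it goes so that it locks there. Also push the red lug of the feed slide fully home, so that the bottom copper blank is drawn out of the magazine to its place under the ram while the other three stay in the magazine. Leave the tools, phone and other things on the table where they are.

Things in the scene. Friction and masses are not known exactly. Their poses are not given: they have to be found in the camera images.
- press: Green bench air press, fixed to the table, turned up to 0.3 rad. Origin: underside of its base, below the magazine's centre. x points to the side away from the robot, y along the feed from the red lug through the magazine to the ram, z up. In this frame (mm): base 30 high, x -75 to 75, y -225 to 265; bed plate top z 50; C-frame column x -33 to 33, y 175 to 255; nothing of it is above z 333.
- magazine (a point): Centre of the magazine's floor, on the bed plate (press frame 0, 0, 50 mm). The magazine is four aluminium corner angles, x -40 to 40, y -40 to 40, up to z 140 mm, open at the sides, with 8.5 mm gaps at the bottom front and rear.
- ram (a point): Point on the bed plate right below the ram (press frame 0, 95, 50 mm): the place of the centre of the fed blank's underside. The ram's nose is 34 mm above it, the press's head (60 mm wide, y 60 to 255, z 175 to 245 mm) and air cylinder (up to z 333 mm) above that; the brass gauge stop is at y 131 mm.
- collar (a point): Centre of the top of the air regulator's fixed scale collar (74 mm dia, 6 mm thick), on the knob's axis (press frame -130, -40, 156 mm). Below it the regulator's body, 54 mm wide, stands on an apron of the base (x -177 to -73, y -90 to 10 mm). From the body a 12 mm steel air pipe runs along y at z 108 mm to y 215 mm, then to the column.
- knob_grip (a point): Point on the vertical axis of the regulator's black ribbed round knob at the height to grip (press frame z 185.5 mm with the knob in). Barrel 44 mm dia, 40 mm tall, from 25 mm below to 15 mm above this point; below it a skirt 55 mm dia, 4 mm thick, just above the collar. It turns about this axis and pulls straight up by 10 mm. Its x axis points along the white pointer line.
- dial (a joint): Angle of the knob, rad, 0 to 4.71, growing clockwise seen from above. At 0 the white pointer lies 135 degrees counter-clockwise from the press's x axis. Friction about 0.06 N m while the knob is in; from 6 mm out a brake inside locks it and it can no longer be turned.
- knob (a joint): How far the knob is pulled up, m: 0 in (turns freely), 0.010 fully out (locked), where it stays by itself. Takes 8 to 9 N to pull out, over 4 N to push back in. An orange band shows under its skirt when it is out.
- pointer (a point): Outer end of the white pointer line on the knob, 29 mm from the knob's axis, at the skirt. It turns and rises with the knob.
- marker (a point): Inner end of the yellow set-point marker, a tab 6.5 mm wide lying radially on the rim of the scale collar (29 to 45 mm from the axis), 29 mm from the knob's axis; clamped at a place that differs from job to job, it does not move. The knob is on the mark when the pointer lies over this point seen from above.
- setring (a joint): Angle of the yellow marker (clamped), rad, on the same scale as joint dial: the knob is on the mark when dial equals this. At the start it is 0.4 to 2.4 rad clockwise of the pointer.
- slide (a joint): Travel of the feed slide along the press's y, m: 0 drawn back, 0.117 fully home (hard stop); starts at 0 to 0.018. Its 4.5 mm plate passes under the stack and takes only the bottom blank along. Needs about 13 N, at most 18 N, to push; stays where it is left.
- lug (a point): Centre of the outer flat face (looking along the press's -y) of the red upright lug on the feed slide: 40 mm wide (x), 14 mm thick (y), press frame z 54 to 104 mm. This point is at x 0, z 82 mm, y = -211 mm + slide travel. Push it along the press's +y. The space behind it is free above the bed plate (z 50 mm).
- blank1_mid (a point): Centre of the bottom copper blank of the stack of four in the magazine, each 60 mm (x) x 70 mm (y) x 6 mm, 226 g, about 1 mm of play. It leaves through the outlet towards the ram; fully fed, its centre is at x 0, y 95 to 96 mm in the press frame, below the ram.
- blank2_mid (a point): Centre of the second copper blank of the stack of four in the magazine, each 60 mm (x) x 70 mm (y) x 6 mm, 226 g, about 1 mm of play. It must stay in the magazine (it sinks 1.5 mm on to the slide plate).
- blank3_mid (a point): Centre of the third copper blank of the stack of four in the magazine, each 60 mm (x) x 70 mm (y) x 6 mm, 226 g, about 1 mm of play. It must stay in the magazine (it sinks 1.5 mm on to the slide plate).
- blank4_mid (a point): Centre of the top copper blank of the stack of four in the magazine, each 60 mm (x) x 70 mm (y) x 6 mm, 226 g, about 1 mm of play. It must stay in the magazine (it sinks 1.5 mm on to the slide plate).
- hammer: Bystander: chasing hammer with a pale wooden handle, 240 mm long, lying on the table on the robot's side of the press, under its air pipe. Origin: the middle of its length, at table height; its x axis runs along the handle towards the head.
- hammer2: Bystander: larger chasing hammer, 270 mm long, lying on the table beyond the red lug's end of the press. Origin: the middle of its length, at table height; its x axis runs along the handle towards the head.
- punch_pot: Bystander: square wooden pot, 74 x 74 x 65 mm, full of upright steel punches up to 136 mm high, between the regulator and the lug, on the robot's side. Origin: the centre of its underside.
- phone: Bystander: phone lying flat, 148 x 72 x 9 mm, behind the press. Origin: the centre of its underside.
- bench_block: Bystander: heavy steel bench block, 130 x 200 x 35 mm, behind the press. Origin: the centre of its underside.
- copper_plate: Bystander: copper plate, 90 x 120 x 5 mm, being worked on, lying on the bench block. Origin: the centre of its underside.
- flat_punch: Bystander: square steel punch bar, 110 x 12 x 12 mm, lying on the bench block. Origin: the centre of its underside; its x axis runs along it.
Mind the look-alikes: they are no part of the job. Leave any blue or green look-alike of the part that bears blank4_mid alone.

How it is judged:
By the outcome, as a careful person would: the job done as asked, in the order asked, and still so for the second after the job is handed in, with the robot touching nothing.
It also fails if it takes over 72 s, if anything falls off the work surface, if the arm or the gripper's body presses on something with over 40 N, if the wrist force passes 120 N, or if a joint passes its speed limit or range.

## Robot

A 6-joint arm with a two-finger parallel gripper is mounted at the origin on the work surface. World frame = base frame: x ahead of the robot, y to its left, z up, the work surface at z = 0. Lengths are in mm, angles in rad, forces in N, time in s.
With the tool pointing down it reaches from about 400 to 925 mm from the base axis. Payload 12.5 kg.
Tool frame: the origin (TCP) lies between the finger pads; the fingertips stand 25 mm ahead of it and the grasp point (between the pads) lies 6 mm ahead of it; z points along the fingers, y is the line along which they close (so a half turn about z gives the same grasp; the last joint's range is limited). The gripper opens to 95 mm and grips with 3 to 60 N. Pads are 20 mm wide; open, the fingers measure 119 mm over their backs; the gripper's body (75 mm by 180 mm) begins 59 mm behind the grasp point.
Start: joints at [1.195, 0.491, 1.559, -0, 1.092, -0.106], TCP at [166.568, 602.411, 239.661] pointing down, gripper open.
Joint ranges: [-3.1, 3.1], [-0.84, 2.19], [0.05, 2.79], [-1.13, 4.28], [0.06, 2.93], [-2.69, 2.69]. Speed limits (rad/s): [2.22, 2.22, 2.79, 3.14, 3.14, 3.14].

## Interface

Orientations are given as [roll, pitch, yaw] about the fixed x, y, z axes, in that order (R = Rz(yaw) Ry(pitch) Rx(roll)).
In Python, from cell import state, read_camera, job_done, cut_out gives the robot as it stands. The module is installed in compiled form; this text tells all that it offers.
- The arm moves only by the tool jog_arm, never from a script. Its argument "motion" is a list of rows, each a list of 2 entries, a list of its own where there are three numbers: the shift along the tool's x, y, z in mm, then the turn about the tool's z in rad. A call has 1 to 5 rows; each row is the pose to reach, as a shift and turn from the pose commanded when the call began, along the tool's axes at that moment; what a row does not reach only later rows make up. A row lasts 1/10 s, in which the tool goes at most 50 mm and 8.59 degrees, less where a joint would pass 70% of its speed; a pose out of reach is approached as far as the arm can. A call with a gripper value outside its range is refused whole. "grip" is the closure, from 0 (fully open) to 1 (shut), set as the call begins (left out, the last holds). The fingers move at their own pace and stop on an object; the grip force is fixed at half the most. Time passes only in rows, so rows that repeat a pose let the fingers close. It gives the time, the measured TCP pose, the force, the opening and the grip force at its end, in the units of the state.
- state(): the state, without advancing time (a new reading comes with each control period).
- read_camera(name): name is "side" or "top" or "wrist"; returns a dict with "img" (384x512x3 uint8, blue, green, red), "vertical_fov" (degrees; the focal length in pixels is half the picture's height over the tangent of half this angle, whatever the lens; pixels are square), "cx", "cy" (the principal point, pixels), "extrinsics" (4x4, takes a point from camera to world coordinates). Camera axes: x right, y up, looking along -z (the intrinsics and any distortion apply to the point x, -y, -z); pixel columns grow to the right and rows downward; lengths in mm; the calibration is good to about 2 mm. A picture is of the moment at which its call begins. There is no depth.
- job_done(): hands the job in; it is judged then, once.
Trained networks look in a picture, given as the dict that the camera call returned (one of the last four; its "shot" number tells which), for a name from the list of things; names that differ only in an ending like _2 or _b are one class to them, and where a whole thing is asked for, a point or a joint stands for the part that bears it (a point fixed in the world has none). Each returns a list of dicts, best first, with "p" (0 to 1); they miss things now and then, are a little off and sometimes report something else, mostly with a low value. They report only what shows in the picture. A call takes as long as a camera call. They do not tell look-alikes from the thing itself.
- cut_out(name, picture): "region" (384x512 bool, what is visible of it) and "box" ([left, top, right, bottom] in pixels, round what is visible of it).
The state is a dict: "t": time; "joints": joint angles; "qvel": joint speeds; "tau": joint torques, N m; "eef_pos": TCP position; "tcp_rot": TCP orientation; "ft_force": force on the tool from outside, world axes, zero at the start; "moment": the same for the moment, N m; "opening": opening from 0.0 (shut) to 1.0 (fully open); "grip_force": force on a finger pad.
Only numpy, scipy, OpenCV 4.12 (cv2) and the standard library are available. Lean on these libraries where they do the work, as an engineer would, in place of code of your own. Each camera call takes 0.05 s, during which the arm holds its last target. There are 200 camera calls.

## Working session

There is one attempt and no reset: what is moved stays moved. The work goes in short steps, Python scripts to look and compute and a tool call to move; the robot and the scene stay as the last step left them, time stands still between calls to the robot, and variables do not carry over. Pictures are saved under pics/ and viewed, at most 10 in all, crops included, and the job is handed in when it is done.

Besides the shell and the picture viewer there is one more tool, called after "Call:" as name(argument=value, ...), one argument or row to a line, values as JSON. jog_arm: Moves the arm, as the interface text tells. Its arguments: {"type":"object","properties":{"motion":{"type":"array"},"grip":{"type":"number"}},"required":["motion"]}

```bash
mkdir -p pics
cat > h.py <<'E'
import numpy as np,cv2
from cell import *
def proj(c,P):
    E=np.array(c["extrinsics"]);f=192/np.tan(np.radians(c["vertical_fov"])/2)
    p=(np.atleast_2d(P)-E[:3,3])@E[:3,:3]
    return np.c_[c["cx"]+f*p[:,0]/-p[:,2],c["cy"]-f*p[:,1]/-p[:,2]]
def ray(c,u,v):
    E=np.array(c["extrinsics"]);f=192/np.tan(np.radians(c["vertical_fov"])/2)
    return E[:3,3],E[:3,:3]@np.array([(u-c["cx"])/f,-(v-c["cy"])/f,-1])
def atz(c,u,v,z):
    o,d=ray(c,u,v);return o+d*(z-o[2])/d[2]
E
python3 - <<'E'
from h import *
np.set_printoptions(precision=1,suppress=True)
s=state();print(s)
im=[]
for n in("side","top"):
    c=read_camera(n);im.append(c["img"]);print(n,[k for k in c],c["vertical_fov"],c["cx"],c["cy"],np.array(c["extrinsics"]).round(2).tolist())
    cv2.imwrite(f"pics/{n}0.png",cv2.resize(c["img"],(800,600)))
    for t in("press","lug","knob_grip","pointer","marker","blank4_mid","punch_pot"):
        for d in cut_out(t,c)[:3]:
            r=d["region"];ys,xs=np.nonzero(r);print(t,round(d["p"],2),d["box"],xs.mean().round(1),ys.mean().round(1))
E
```

```text
{'t': 0.0, 'joints': array([ 1.2,  0.5,  1.6, -0. ,  1.1, -0.1]), 'qvel': array([-0.,  0., -0.,  0.,  0.,  0.]), 'tau': array([ -0. , -61.3, -25.8,   0.1,   0. ,  -0. ]), 'eef_pos': array([166.5, 602.2, 239.1]), 'tcp_rot': array([-3.1, -0. ,  2.9]), 'ft_force': array([-0.2,  0.1, -0.4]), 'moment': array([ 0., -0.,  0.]), 'grip_force': 0.0, 'opening': 0.9977501484706327}
side ['img', 'vertical_fov', 'cx', 'cy', 'extrinsics', 'shot'] 48.540287423040525 256.24451266506895 188.03709590382095 [[-0.93, 0.19, -0.31, 297.32], [-0.37, -0.47, 0.8, 725.61], [0.01, 0.86, 0.51, 588.52], [0.0, 0.0, 0.0, 1.0]]
press 0.73 [224.4, 183.4, 270.4, 235.2] 252.7 209.9
press 0.62 [102.3, 126.8, 319.2, 384.0] 199.6 264.8
lug 0.78 [224.4, 186.5, 270.4, 237.0] 252.1 209.9
knob_grip 0.74 [278.2, 186.9, 306.6, 220.4] 292.8 205.1
knob_grip 0.61 [215.6, 305.4, 270.9, 383.5] 244.1 341.0
pointer 0.83 [280.5, 187.9, 307.2, 222.8] 292.7 204.8
blank4_mid 0.95 [314.0, 333.5, 353.7, 375.5] 333.4 353.5
blank4_mid 0.8 [204.8, 232.8, 237.8, 256.7] 215.8 244.9
blank4_mid 0.79 [329.2, 288.9, 377.7, 318.1] 352.0 303.4
punch_p
[... 175 characters left out ...]
0758627216 254.8966150892436 194.4975101048088 [[0.11, 0.97, -0.23, 372.06], [-0.99, 0.11, -0.02, -0.96], [0.0, 0.23, 0.97, 1045.67], [0.0, 0.0, 0.0, 1.0]]
press 0.71 [53.6, 123.2, 302.7, 276.2] 180.2 193.4
lug 0.95 [223.2, 181.9, 297.2, 218.0] 258.0 198.0
knob_grip 0.59 [193.1, 231.1, 221.3, 258.4] 205.3 243.5
knob_grip 0.5 [161.5, 98.2, 178.7, 144.2] 169.9 119.1
pointer 0.75 [192.8, 231.3, 218.0, 260.4] 205.6 243.2
marker 0.53 [198.3, 221.3, 206.0, 230.2] 202.2 224.8
blank4_mid 0.85 [178.2, 293.0, 212.3, 329.4] 194.5 309.4
blank4_mid 0.78 [127.9, 284.5, 157.6, 319.5] 140.8 300.0
blank4_mid 0.65 [186.3, 172.2, 217.1, 202.7] 201.8 186.4
punch_pot 0.82 [264.0, 237.2, 307.1, 279.2] 282.5 257.7
```

View pics/side0.png

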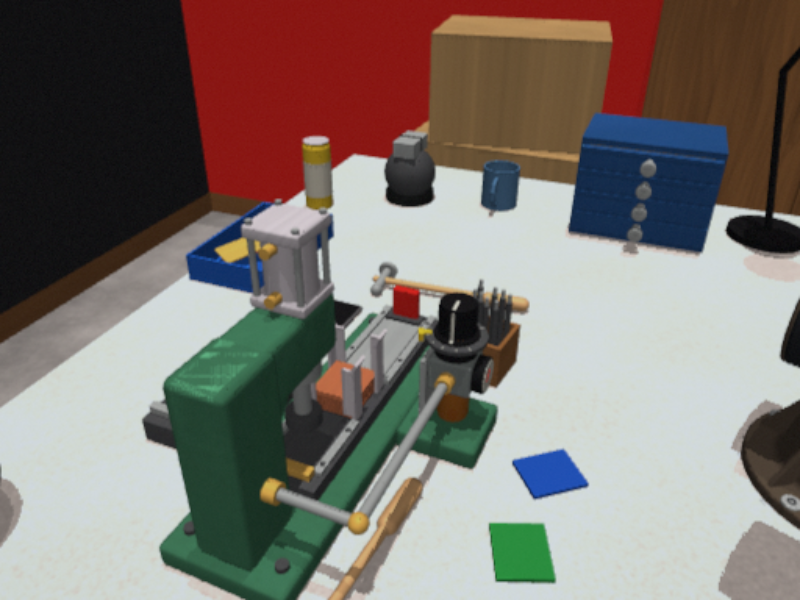

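View pics/top0.png

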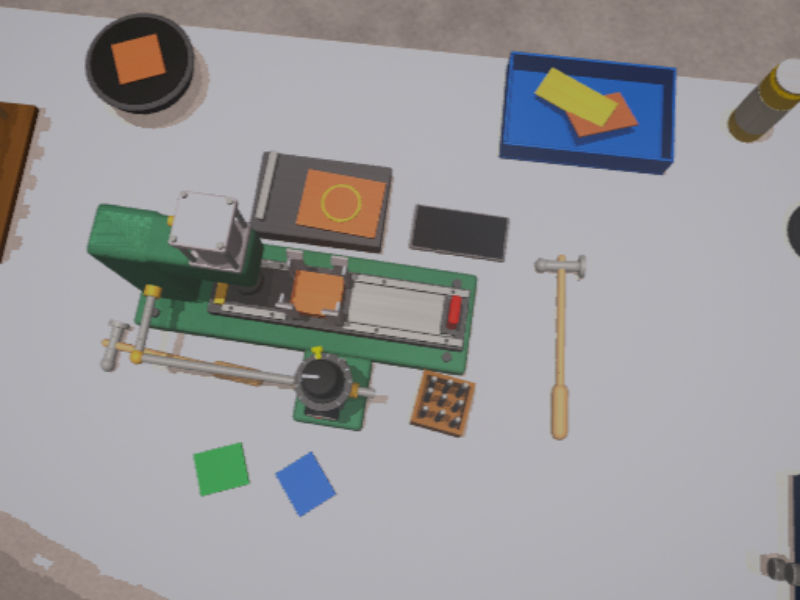

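Side view: press with the ram nearest, red lug at (405,302), black knob at (458,320), yellow marker at (425,333), stack at (345,385). Top view: knob at (322,377) with its pointer to the left, marker at (318,352), lug at (455,312), stack at (318,292). The look-alikes are the blue and green plates at (305,483) and (220,468), plus copper plates in the tray, the dish and on the bench block. The stack inside the magazine angles is the one meant.

Run:
```python
from h import *
from scipy.optimize import least_squares
np.set_printoptions(precision=2,suppress=True)
T=read_camera("top");S=read_camera("side")
k=.64
obs=[(T,(75,-225,30),(476,274)),(T,(-75,-225,30),(465,370)),(T,(-75,265,30),(137,318)),(T,(-130,-40,200.5),(322,373)),
(S,(-130,-40,200.5),(459,301)),(S,(-75,265,30),(284,592))]
def W(p,q):
    c,s=np.cos(p[2]),np.sin(p[2]);q=np.array(q,float);return np.array([p[0]+c*q[0]-s*q[1],p[1]+s*q[0]+c*q[1],q[2]])
def res(p):
    r=[]
    for c,q,o in obs: r+=list(proj(c,W(p,q))[0]-np.array(o)*k)
    l=W(p,(0,-204+p[3],104))
    r+=list(proj(T,l)[0]-np.array((456,298))*k)
    r+=list(proj(S,l)[0]-np.array((407,288))*k)
    return r
f=least_squares(res,[450,0,0,5],x_scale=[10,10,.1,10],loss="soft_l1");p=f.x
print(p,np.array(res(p)).reshape(-1,2))
kn=W(p,(-130,-40,185.5));print("knob",kn,"lug",W(p,(0,-211+p[3],82)))
im=cv2.resize(T["img"],None,fx=3,fy=3)
def ov(im,c,s):
    qs=[(x,y,30) for x in(-75,75) for y in(-225,265)]+[(x,y,140) for x in(-40,40) for y in(-40,40)]+[(-20,-211+p[3],104),(20,-211+p[3],104),(-130,-40,200.5),(0,131,50)]
    qs+=[(-130+37*np.cos(a),-40+37*np.sin(a),156) for a in np.arange(0,6.28,.5)]
    for q in qs:
        u=proj(c,W(p,q))[0]*s;cv2.circle(im,tuple(int(v) for v in u),3,(255,0,255),-1)
# pointer & marker
ov(im,T,3)
u=proj(T,kn)[0]*3
a=im[300:900,150:950]
cv2.imwrite("pics/t1.png",a)
np.save("p.npy",p)
```

```text
[603.62 131.53  -0.04  12.8 ] [[ 3.23 -0.97]
 [ 1.74  1.25]
 [-1.65  1.44]
 [ 0.17  0.9 ]
 [-1.12 -2.27]
 [-1.48  1.12]
 [-0.13  5.52]
 [-1.33 -0.86]]
knob [472.    97.26 185.5 ] lug [594.95 -66.48  82.  ]
```

View pics/t1.png

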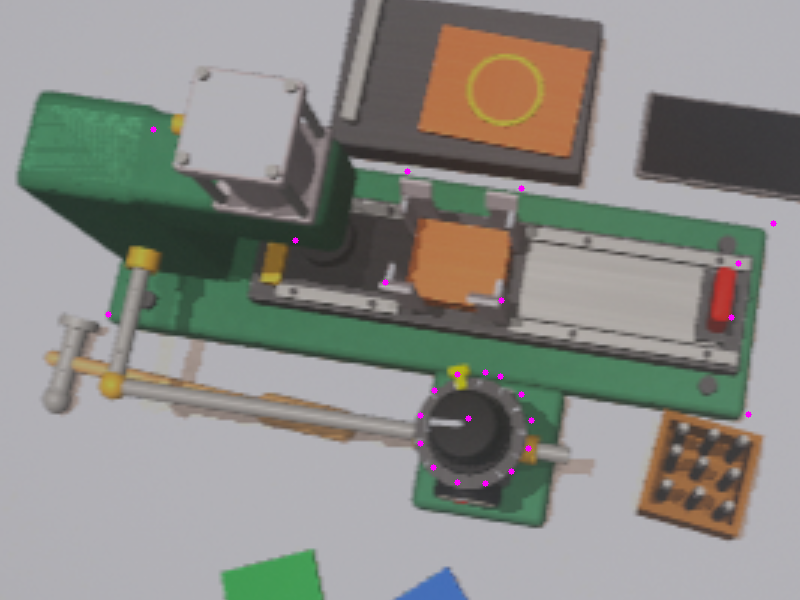

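The overlay fits to about 5 mm, which is enough for the approach. Now I'll hover above the knob.

```bash
cat >> h.py <<'E'
from scipy.spatial.transform import Rotation as Ro
def delta(target,s=None):
    s=s or state();return Ro.from_euler("xyz",s["tcp_rot"]).as_matrix().T@(np.array(target)-s["eef_pos"])
E
python3 - <<'E'
from h import *
np.set_printoptions(precision=4,suppress=True)
s=state();print(s["eef_pos"],s["tcp_rot"],s["joints"]);print(Ro.from_euler("xyz",s["tcp_rot"]).as_matrix());print(delta((472,97,330)))
E
```

```text
[166.5891 602.4077 239.68  ] [ 3.1415 -0.      2.8717] [ 1.1954  0.4909  1.5589  0.      1.0917 -0.1056]
[[-0.9638  0.2666  0.    ]
 [ 0.2666  0.9638  0.0001]
 [ 0.      0.0001 -1.    ]]
[-429.0966 -405.6829  -90.3769]
```

Call:
jog_arm(
  motion=[
    [[0,0,-90],0],
    [[-50,-50,-90],0],
    [[-90,-85,-90],0],
    [[-130,-120,-90],0],
    [[-165,-155,-90],0],
  ],
)

```text
t: 1.4
eef_pos: [267.5, 436.6, 329.3]
tcp_rot: [3.14, 0.001, 2.872]
ft_force: [0.6, 0.2, 0.7]
opening: 0.998
grip_force: 0.0
```

Call:
jog_arm(
  motion=[
    [[-40,-35,0],0],
    [[-75,-70,0],0],
    [[-110,-105,0],0],
    [[-145,-135,0],0],
    [[-180,-170,0],0],
  ],
)

```text
t: 1.9
eef_pos: [395.8, 224.6, 329.0]
tcp_rot: [3.141, 0.001, 2.872]
ft_force: [1.0, 0.4, 0.2]
opening: 1.0
grip_force: 0.0
```

Run:
```python
from h import *
np.set_printoptions(precision=4,suppress=True)
s=state();print(s["t"],s["eef_pos"],s["tcp_rot"]);print(delta((472,97,330)))
```

```text
1.9 [395.7821 224.6071 328.9549] [3.1409 0.0007 2.872 ]
[-107.4574 -102.6921   -1.0375]
```

Call:
jog_arm(
  motion=[
    [[-40,-38,0],0],
    [[-84,-81,0],0],
    [[-84,-81,0],0],
    [[-84,-81,0],0],
  ],
)

```text
t: 2.3
eef_pos: [455.3, 124.0, 328.5]
tcp_rot: [-3.142, 0.0, 2.868]
ft_force: [-0.5, 0.8, 0.5]
opening: 1.006
grip_force: 0.0
```

Run:
```python
from h import *
np.set_printoptions(precision=4,suppress=True)
c=read_camera("wrist");s=state();print(s["t"],s["eef_pos"],s["tcp_rot"]);print(c["vertical_fov"],c["cx"],c["cy"],np.array(c["extrinsics"]))
for t in("knob_grip","pointer","marker","collar","lug","blank4_mid"):
    for d in cut_out(t,c)[:2]:
        ys,xs=np.nonzero(d["region"]);print(t,round(d["p"],2),d["box"],xs.mean().round(1),ys.mean().round(1))
im=c["img"].copy();p=np.load("p.npy")
cv2.imwrite("pics/w1.png",cv2.resize(im,(800,600)))
np.save("w1.npy",im)
```

```text
2.35 [454.6018 125.1648 328.5282] [ 3.1415 -0.0003  2.8694]
68.07671528379173 252.0651101753322 190.43022148351602 [[  0.27    -0.9259  -0.2644 381.7619]
 [  0.9629   0.2596   0.0742 145.4041]
 [ -0.      -0.2746   0.9616 472.8765]
 [  0.       0.       0.       1.    ]]
knob_grip 0.74 [215.4, 172.1, 262.1, 230.2] 236.2 199.8
knob_grip 0.7 [162.0, 297.2, 238.3, 326.0] 203.0 313.0
pointer 0.86 [212.5, 173.0, 259.3, 230.3] 235.8 199.9
marker 0.5 [252.8, 217.1, 259.9, 225.7] 255.8 221.8
collar 0.91 [147.4, 132.4, 511.5, 322.9] 321.2 209.5
lug 0.62 [156.1, 239.5, 259.5, 299.0] 218.8 255.6
lug 0.56 [146.7, 136.5, 512.0, 319.0] 321.2 209.3
blank4_mid 0.79 [203.2, 56.0, 263.3, 114.9] 232.1 85.7
blank4_mid 0.7 [281.0, 36.4, 337.9, 100.5] 310.0 67.6
```

View pics/w1.png

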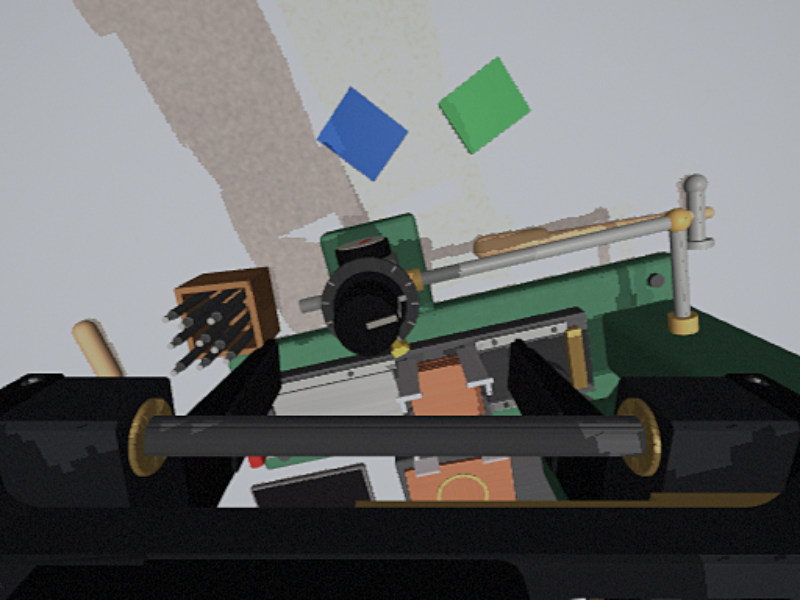

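The wrist view shows the collar centred near (370,303), the pointer end near (403,318) and the marker's inner end near (400,347). The top of the stack is at (448,385).

Run:
```python
from h import *
np.set_printoptions(precision=1,suppress=True)
im=np.load("w1.npy")
s=state();print(s["t"],s["eef_pos"])
c=read_camera("wrist");im=c["img"];T=read_camera("top")
print("collar w",atz(c,370*.64,303*.64,156))
p=np.load("p.npy");print("collar fit",472,97, proj(c,[472,97.3,156])/.64, proj(c,[472,97.3,200.5])/.64)
# yellow
for C,n in((c,"w"),(T,"t")):
    h=cv2.cvtColor(C["img"],cv2.COLOR_BGR2HSV);m=cv2.inRange(h,(22,130,90),(36,255,255))
    u0=proj(C,[472,97.3,156])[0]
    ys,xs=np.nonzero(m);k=np.hypot(xs-u0[0],ys-u0[1])<45;P=np.array([atz(C,x,y,159) for x,y in zip(xs[k],ys[k])]);print(n,"yellow",k.sum(),P.mean(0),P.min(0),P.max(0))
    cr=C["img"][int(u0[1])-40:int(u0[1])+40,int(u0[0])-50:int(u0[0])+50]
    cv2.imwrite(f"pics/c_{n}.png",cv2.resize(cr,(400,320),interpolation=cv2.INTER_CUBIC));print(int(u0[0])-50,int(u0[1])-40)
a=cv2.imread("pics/c_w.png");b=cv2.imread("pics/c_t.png");cv2.imwrite("pics/c1.png",np.hstack([a,b]))
```

```text
2.65 [454.  126.8 328.8]
collar w [467.  105.6 156. ]
collar fit 472 97 [[361.3 312. ]] [[356.5 332.9]]
w yellow 86 [506.7 114.5 159. ] [457.6 107.4 159. ] [513.  137.1 159. ]
181 159<stdin>:12: RuntimeWarning: Mean of empty slice.
  ret = ret.dtype.type(ret / rcount)
Traceback (most recent call last):
ValueError: zero-size array to reduction operation minimum which has no identity
```

Run:
```python
from h import *
c=read_camera("wrist");np.save("w2.npy",c["img"]);np.save("w2E.npy",c["extrinsics"])
im=c["img"][120:320,130:397]
cv2.imwrite("pics/c1.png",cv2.resize(im,None,fx=2.99,fy=3,interpolation=cv2.INTER_CUBIC))
```

```text
(no output)
```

View pics/c1.png

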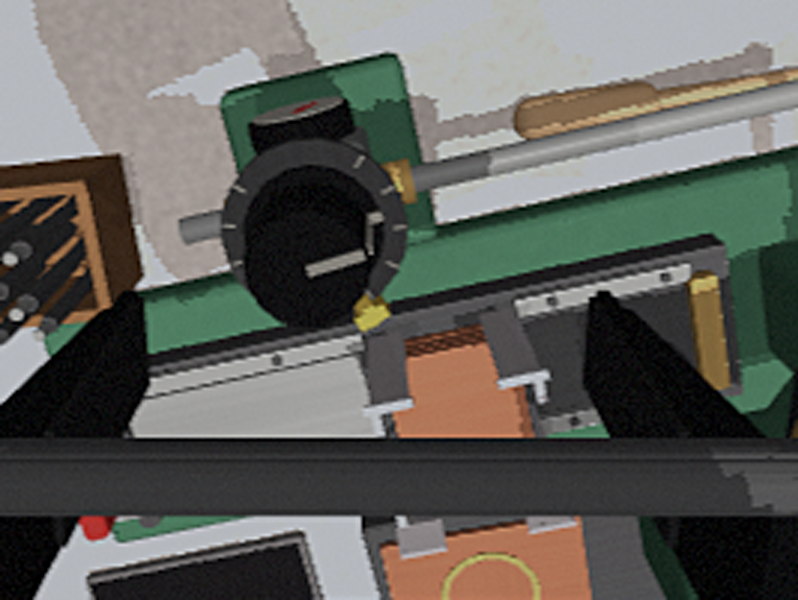

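```bash
cat > fit.py <<'E'
from h import *
from scipy.optimize import least_squares
np.set_printoptions(precision=2,suppress=True)
c=read_camera("wrist");c["extrinsics"]=np.load("w2E.npy")
def W(p,q):
    a,s=np.cos(p[2]),np.sin(p[2]);return np.array([p[0]+a*q[0]-s*q[1],p[1]+s*q[0]+a*q[1],q[2]])
obs=[((-130,-40,156),(314,229)),((-130,-40,200.5),(307,266)),((-40,-40,140),(367,411)),((-40,40,140),(547,372)),((-177,-90,30),(215,88)),((-177,10,30),(403,50))]
def res(p): return np.array([(proj(c,W(p,q))[0]-np.array(o)/3-[130,120]) for q,o in obs]).ravel()
for s in((0,0,0),):
    f=least_squares(res,[600,130,0],x_scale=[10,10,.1],loss="soft_l1");p=f.x
    print(p,res(p).reshape(-1,2));print("knob",W(p,(-130,-40,185.5)))
np.save("pw.npy",p)
K=W(p,(-130,-40,160))
for n,o,z in(("ptr skirt",(379,214),160),("marker in",(367,306),157),("marker mid",(373,316),157),("ptr top",(363,254),200.5)):
    P=atz(c,o[0]/3+130,o[1]/3+120,z);d=(P-K)[:2]
    a=np.arctan2(d[1],d[0])-p[2];print(n,P,np.hypot(*d),"dial",np.radians(135)-a)
E
python3 fit.py
```

```text
[600.56 136.27  -0.05] [[ 0.37 -0.53]
 [ 0.19 -0.03]
 [-0.47 -0.43]
 [ 0.11  0.42]
 [-0.24  1.34]
 [-0.13 -0.15]]
knob [468.75 102.71 185.5 ]
ptr skirt [468.98 128.33 160.  ] 25.62067063874504 dial 0.7449962033562103
marker in [505.36 113.56 157.  ] 38.181013923246894 dial 2.018650781540673
marker mid [510.13 114.74 157.  ] 43.0918869167722 dial 2.0240653955746404
ptr top [469.64 121.94 200.5 ] 19.254148616732827 dial 0.7823512321804449
```

Run:
```python
from h import *
np.set_printoptions(precision=4,suppress=True)
s=state();print(s["t"],s["eef_pos"],s["tcp_rot"]);print(delta((468.7,102.7,230)))
```

```text
2.85 [454.2374 126.2518 328.6892] [3.1415 0.0001 2.8725]
[-20.193  -18.8713  98.6891]
```

Call:
jog_arm(
  motion=[
    [[-20,-19,0],0],
    [[-20,-19,30],0],
    [[-20,-19,65],0],
    [[-20,-19,98],0],
    [[-20,-19,98],0],
  ],
)

```text
t: 3.35
eef_pos: [467.1, 102.1, 227.7]
tcp_rot: [-3.14, -0.006, 2.872]
ft_force: [-0.6, -0.2, 0.8]
opening: 1.002
grip_force: 0.0
```

Run:
```python
from h import *
np.set_printoptions(precision=4,suppress=True)
c=read_camera("wrist");s=state();print(s["t"],s["eef_pos"],s["tcp_rot"]);print(delta((468.7,102.7,191.5)))
print(proj(c,[[468.7,102.7,200.5]])*1.5625)
cv2.imwrite("pics/w3.png",cv2.resize(c["img"],(800,600)))
```

```text
3.4 [468.1688 102.2651 229.9132] [-3.1406 -0.0031  2.8719]
[-0.5144  0.6003 38.4112]
[[394.4355 364.4367]]
```

View pics/w3.png

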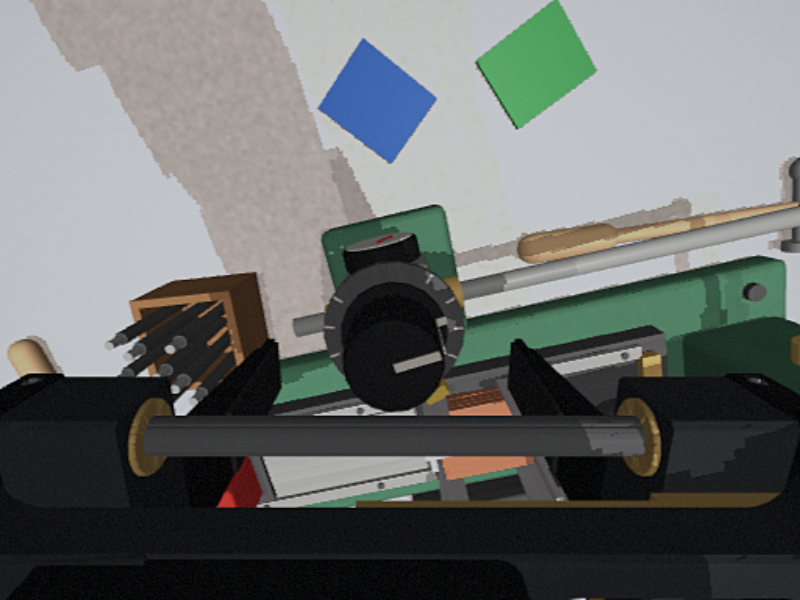

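Knob top centre at about (395,362) matches the prediction, and the fingers straddle it. Descending and gripping.

Call:
jog_arm(
  motion=[
    [[0,0,20],0],
    [[0,0,38],0],
    [[0,0,38],0],
  ],
)

```text
t: 3.7
eef_pos: [468.6, 102.4, 192.9]
tcp_rot: [-3.141, -0.001, 2.872]
ft_force: [-0.2, -0.3, 1.1]
opening: 1.005
grip_force: 0.0
```

Call:
jog_arm(
  motion=[
    [[0,0,0],0],
    [[0,0,0],0],
    [[0,0,0],0],
    [[0,0,0],0],
    [[0,0,0],0],
  ],
  grip=1,
)

```text
t: 4.2
eef_pos: [468.7, 102.3, 193.0]
tcp_rot: [3.141, 0.0, 2.872]
ft_force: [0.7, 0.3, 0.1]
opening: 0.636
grip_force: 0.0
```

Call:
jog_arm(
  motion=[
    [[0,0,0],0],
    [[0,0,0],0],
    [[0,0,0],0],
    [[0,0,0],0],
  ],
)

```text
t: 4.6
eef_pos: [468.4, 101.6, 192.7]
tcp_rot: [-3.14, -0.0, 2.872]
ft_force: [-0.8, -6.5, 3.6]
opening: 0.461
grip_force: 30.0
```

Call:
jog_arm(
  motion=[
    [[0,-1,0],0.1],
    [[0,-1,0],0.22],
    [[0,-1,0],0.34],
    [[0,-1,0],0.46],
    [[0,-1,0],0.58],
  ],
)

```text
t: 5.1
eef_pos: [468.7, 101.8, 192.8]
tcp_rot: [3.14, -0.0, 2.287]
ft_force: [1.8, 4.3, 0.1]
opening: 0.459
grip_force: 30.0
```

Call:
jog_arm(
  motion=[
    [[0,0,0],0.12],
    [[0,0,0],0.24],
    [[0,0,0],0.36],
    [[0,0,0],0.48],
    [[0,0,0],0.58],
  ],
)

```text
t: 5.6
eef_pos: [469.2, 101.9, 192.8]
tcp_rot: [3.139, -0.001, 1.707]
ft_force: [4.7, 5.7, -2.3]
opening: 0.462
grip_force: 30.0
```

Call:
jog_arm(
  motion=[
    [[0,0,0],0],
    [[0,0,0],0],
    [[0,0,0],0],
  ],
)

```text
t: 5.9
eef_pos: [469.2, 101.9, 192.8]
tcp_rot: [3.139, -0.001, 1.711]
ft_force: [4.7, 5.8, -2.4]
opening: 0.458
grip_force: 30.0
```

Run:
```python
from h import *
np.set_printoptions(precision=4,suppress=True)
c=read_camera("wrist");S=read_camera("side");s=state();print(s["t"],s["eef_pos"],s["tcp_rot"],s["ft_force"],s["moment"],s["joints"])
a=cv2.resize(c["img"][150:300,150:350],(400,300),interpolation=2)
u=proj(S,[[468.7,102.7,175]])[0];x,y=int(u[0]),int(u[1])
b=cv2.resize(S["img"][y-30:y+30,x-40:x+40],(400,300),interpolation=2)
cv2.imwrite("pics/c4.png",np.hstack([a,b]))
```

```text
6.0 [469.2354 101.9189 192.8081] [ 3.1391 -0.0011  1.7113] [ 4.2959  5.4358 -2.2466] [ 1.0352 -0.7011 -0.0731] [ 0.0756  0.3481  1.9615  0.0016  0.8296 -0.0661]
```

View pics/c4.png

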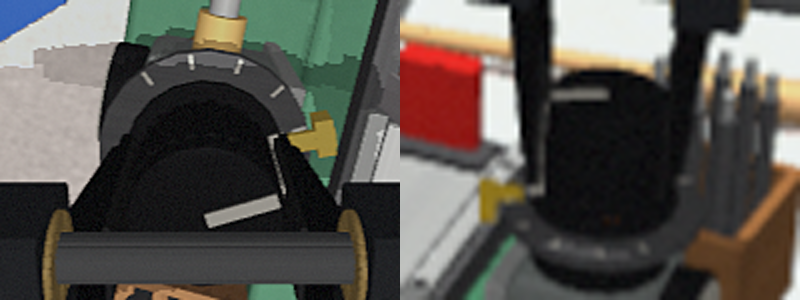

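Run:
```python
from h import *
np.set_printoptions(precision=3,suppress=True)
c=read_camera("wrist");s=state();K=np.array([469.2,101.9])
h=cv2.cvtColor(c["img"],cv2.COLOR_BGR2HSV)
def rep(m,z,n):
    ys,xs=np.nonzero(m);P=np.array([atz(c,x,y,z)[:2] for x,y in zip(xs,ys)]);d=P-K
    mu=P.mean(0);w,v=np.linalg.eigh(np.cov(P.T));ax=v[:,1];ax*=np.sign(ax@(mu-K))
    print(n,z,len(P),"mean ang",np.arctan2(*(mu-K)[::-1]),"axis ang",np.arctan2(*ax[::-1]),"r",np.hypot(*d.T).min(),np.hypot(*d.T).max(), "line offset",ax[0]*(mu-K)[1]-ax[1]*(mu-K)[0])
def box(m,x0,x1,y0,y1):
    o=np.zeros_like(m);o[150+y0//2:150+y1//2,150+x0//2:150+x1//2]=m[150+y0//2:150+y1//2,150+x0//2:150+x1//2];return o
y=cv2.inRange(h,(20,110,80),(38,255,255));w=cv2.inRange(h,(0,0,90),(180,90,255))
for z in(156,159,162): rep(box(y,270,345,100,170),z,"marker")
rep(box(w,200,283,190,232),200.5,"ptr top")
rep(box(w,266,288,128,150),160,"ptr skirt")
img=c["img"].copy()
cr=cv2.resize(img[205:255,250:325],(750,500),interpolation=cv2.INTER_CUBIC);cv2.imwrite("pics/c5.png",cr)
for a in(.2,.25,.3,.35,.4):
  print(a,(proj(c,[[K[0]+29*np.cos(a),K[1]+29*np.sin(a),160],[K[0]+22*np.cos(a),K[1]+22*np.sin(a),200.5]])-[250,205])*10)
```

```text
marker 156 359 mean ang 0.3125263892261944 axis ang 1.6400954006238186 r 30.40618335925508 46.6017803149796 line offset -38.88129821102419
marker 159 359 mean ang 0.34444430204581755 axis ang 1.64009540062381 r 30.191022901200068 45.87406582585959 line offset -38.159879484646325
marker 162 359 mean ang 0.37699375988831396 axis ang 1.6400954006237978 r 30.02916713203849 45.4064415882481 line offset -37.43846075826698
ptr top 200.5 270 mean ang 0.391332141681189 axis ang 0.44635399615987165 r 1.5680981929850346 21.44136175160768 line offset -0.631617209031774
ptr skirt 160 21 mean ang 0.4254051522700015 axis ang 1.3233753658373961 r 23.526039269032506 28.758478959255857 line offset -19.422937725654997
0.2 [[432.929 219.544]
 [409.342 526.759]]
0.25 [[431.959 199.617]
 [408.372 508.398]]
0.3 [[429.905 179.719]
 [406.371 490.067]]
0.35 [[426.766 159.9  ]
 [403.338 471.813]]
0.4 [[422.545 140.211]
 [399.275 453.683]]
```

View pics/c5.png

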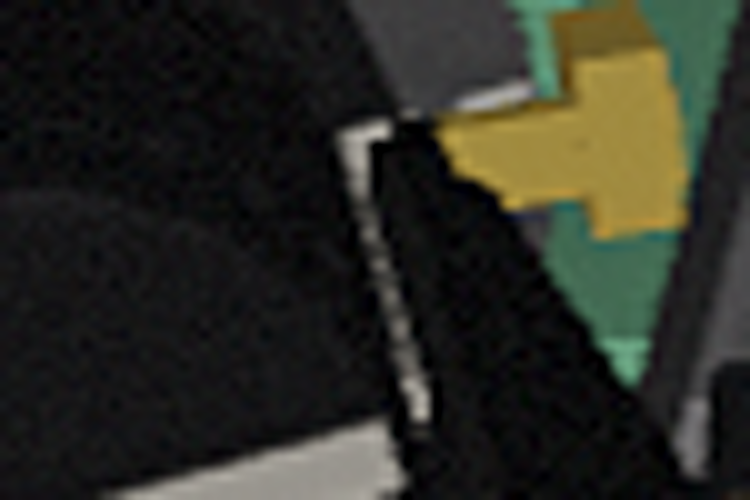

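Call:
jog_arm(
  motion=[
    [[0,0,0],0.06],
    [[0,0,0],0.12],
    [[0,0,0],0.12],
    [[0,0,0],0.12],
  ],
)

```text
t: 6.45
eef_pos: [469.3, 101.9, 192.8]
tcp_rot: [3.139, -0.001, 1.591]
ft_force: [3.4, 5.4, -1.7]
opening: 0.461
grip_force: 30.0
```

Call:
jog_arm(
  motion=[
    [[0,0,0],0],
    [[0,0,0],0],
    [[0,0,0],0],
    [[0,0,0],0],
    [[0,0,0],0],
  ],
  grip=0,
)

```text
t: 6.95
eef_pos: [468.3, 101.2, 192.6]
tcp_rot: [-3.141, -0.0, 1.592]
ft_force: [0.7, 0.5, -0.2]
opening: 0.824
grip_force: 0.0
```

Call:
jog_arm(
  motion=[
    [[0,0,0],0],
    [[0,0,-40],0],
    [[0,0,-80],0],
    [[0,0,-100],0],
    [[0,0,-100],0],
  ],
)

```text
t: 7.45
eef_pos: [469.1, 101.4, 295.2]
tcp_rot: [3.137, -0.0, 1.592]
ft_force: [-0.2, 0.6, -0.4]
opening: 0.999
grip_force: 0.0
```

Run:
```python
from h import *
np.set_printoptions(precision=3,suppress=True)
c=read_camera("wrist");s=state();print(s["t"],s["eef_pos"],s["tcp_rot"])
K=np.array([469.1,101.8]);np.save("c6E.npy",c["extrinsics"])
u=proj(c,[[*K,160]])[0];x,y=int(u[0])-15,int(u[1])-30;print(x,y)
cv2.imwrite("pics/c6.png",cv2.resize(c["img"][y:y+60,x:x+80],(800,600),interpolation=cv2.INTER_CUBIC))
def q(P):return ((proj(c,P)-[x,y])*10).round()
print("knob ctr top/skirt/collar",q([[*K,200.5],[*K,160],[*K,156]]).tolist())
for a in(.2,.25,.3,.35,.4):
  P=lambda r,z:[K[0]+r*np.cos(a),K[1]+r*np.sin(a),z]
  print(a,q([P(29,160),P(29,157),P(45,157),P(22,200.5)]).tolist())
```

```text
7.5 [468.474 101.295 293.395] [ 3.139 -0.     1.592]
235 158
knob ctr top/skirt/collar [[154.0, 425.0], [154.0, 303.0], [154.0, 293.0]]
0.2 [[435.0, 254.0], [432.0, 246.0], [587.0, 219.0], [400.0, 383.0]]
0.25 [[433.0, 240.0], [430.0, 233.0], [583.0, 198.0], [398.0, 371.0]]
0.3 [[429.0, 227.0], [427.0, 220.0], [578.0, 177.0], [395.0, 359.0]]
0.35 [[425.0, 213.0], [423.0, 206.0], [573.0, 157.0], [391.0, 348.0]]
0.4 [[421.0, 200.0], [418.0, 194.0], [566.0, 137.0], [387.0, 337.0]]
```

View pics/c6.png

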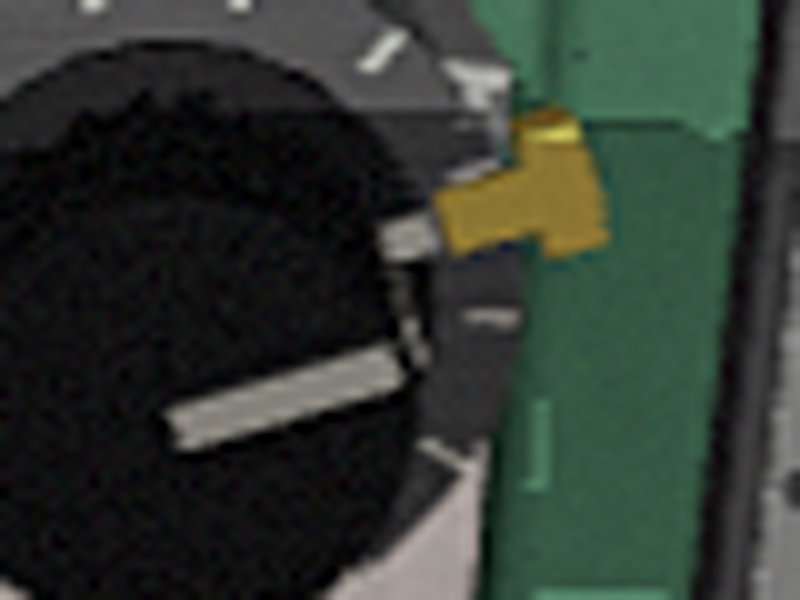

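The pointer's skirt line, centred at about (435,229), lines up with the marker tab, whose inner end is centred at (445,224). They agree to about 0.02 rad. Regrip with that small correction, then pull up.

Call:
jog_arm(
  motion=[
    [[1,1,0],0],
    [[1,1,40],0],
    [[1,1,80],0],
    [[1,1,101],0],
    [[1,1,101],0],
  ],
)

```text
t: 8.0
eef_pos: [467.7, 102.1, 188.2]
tcp_rot: [-3.134, 0.0, 1.592]
ft_force: [0.5, 0.6, 0.1]
opening: 1.0
grip_force: 0.0
```

Call:
jog_arm(
  motion=[
    [[0,0,0],0],
    [[0,0,0],0],
    [[0,0,0],0],
    [[0,0,0],0],
    [[0,0,0],0],
  ],
  grip=1,
)

```text
t: 8.5
eef_pos: [469.4, 102.3, 192.2]
tcp_rot: [3.141, -0.0, 1.592]
ft_force: [0.5, -0.9, 0.7]
opening: 0.638
grip_force: 0.0
```

Call:
jog_arm(
  motion=[
    [[0,0,0],0],
    [[0,0,0],0],
    [[0,0,0],0],
    [[0,0,0],0.02],
    [[0,0,0],0.02],
  ],
)

```text
t: 9.0
eef_pos: [469.4, 102.3, 191.7]
tcp_rot: [3.141, -0.0, 1.571]
ft_force: [0.2, 0.6, 2.2]
opening: 0.462
grip_force: 30.0
```

Call:
jog_arm(
  motion=[
    [[0,0,-2],0],
    [[0,0,-4],0],
    [[0,0,-6],0],
    [[0,0,-8],0],
    [[0,0,-9],0],
  ],
)

```text
t: 9.5
eef_pos: [469.3, 102.3, 200.8]
tcp_rot: [3.142, -0.0, 1.572]
ft_force: [1.8, 0.8, -4.7]
opening: 0.459
grip_force: 30.0
```

Call:
jog_arm(
  motion=[
    [[0,0,-1],0],
    [[0,0,-2],0],
    [[0,0,-3],0],
    [[0,0,-3],0],
  ],
)

```text
t: 9.9
eef_pos: [469.2, 102.3, 202.2]
tcp_rot: [-3.14, -0.0, 1.572]
ft_force: [8.7, 1.0, -25.5]
opening: 0.459
grip_force: 30.0
```

Run:
```python
from h import *
np.set_printoptions(precision=3,suppress=True)
S=read_camera("side");s=state();print(s["t"],s["eef_pos"],s["ft_force"])
h=cv2.cvtColor(S["img"],cv2.COLOR_BGR2HSV);u=proj(S,[[469,102,162]])[0].astype(int);print(u)
b=h[u[1]-25:u[1]+25,u[0]-30:u[0]+30];m=cv2.inRange(b,(5,150,120),(20,255,255));ys,xs=np.nonzero(m);print(len(xs),xs-30 if len(xs)<40 else (xs.min()-30,xs.max()-30),ys-25 if len(ys)<40 else (ys.min()-25,ys.max()-25))
```

```text
9.95 [469.192 102.286 202.186] [  7.507   0.594 -26.338]
[292 210]
28 [-8 -7 -6 -5 -4 -3  7  8 -5 -4 -3 -2 -1  0  1  2  3  4  5  6  0  1  2  3
 29 28 29 28] [ 6  7  7  7  7  7  7  7  8  8  8  8  8  8  8  8  8  8  8  8  9  9  9  9
  9 10 10 11]
```

The knob rose about 10 mm to its stop and the orange band shows. Release and rise.

Call:
jog_arm(
  motion=[
    [[0,0,1],0],
    [[0,0,1],0],
    [[0,0,1],0],
    [[0,0,1],0],
    [[0,0,1],0],
  ],
  grip=0,
)

```text
t: 10.45
eef_pos: [469.3, 102.3, 202.9]
tcp_rot: [3.141, -0.0, 1.572]
ft_force: [0.6, 0.5, 0.2]
opening: 0.817
grip_force: 0.0
```

Call:
jog_arm(
  motion=[
    [[0,0,0],0],
    [[0,0,-30],0],
    [[0,0,-70],0],
    [[0,0,-90],0],
    [[0,0,-90],0],
  ],
)

```text
t: 10.95
eef_pos: [470.1, 102.4, 295.3]
tcp_rot: [3.137, -0.0, 1.572]
ft_force: [-0.1, 0.4, -0.1]
opening: 1.0
grip_force: 0.0
```

Run:
```python
from h import *
np.set_printoptions(precision=3,suppress=True)
c=read_camera("wrist");s=state();print(s["t"],s["eef_pos"],s["tcp_rot"])
p=np.load("pw.npy")+[.5,-.5,0];print(p)
def W(q):
    a,b=np.cos(p[2]),np.sin(p[2]);return np.array([p[0]+a*q[0]-b*q[1],p[1]+b*q[0]+a*q[1],q[2]])
for q in((8,-250,290),(8,-250,97),(8,-104,97)): print(q,W(q),delta(W(q)))
u=proj(c,[[469,102,165]])[0].astype(int);x,y=u-[40,30]
a=cv2.resize(c["img"][y:y+60,x:x+80],(400,300),interpolation=2)
S=read_camera("side");u=proj(S,[[469,102,175]])[0].astype(int);x,y=u-[40,30]
b=cv2.resize(S["img"][y:y+60,x:x+80],(400,300),interpolation=2)
cv2.imwrite("pics/c7.png",np.hstack([a,b]))
```

```text
11.0 [469.471 102.326 293.444] [ 3.139 -0.     1.572]
[601.061 135.768  -0.049]
(8, -250, 290) [ 596.764 -114.323  290.   ] [-216.784  127.056    3.687]
(8, -250, 97) [ 596.764 -114.323   97.   ] [-216.832  126.605  196.686]
(8, -104, 97) [603.94   31.501  97.   ] [-71.016 133.935 196.739]
```

View pics/c7.png

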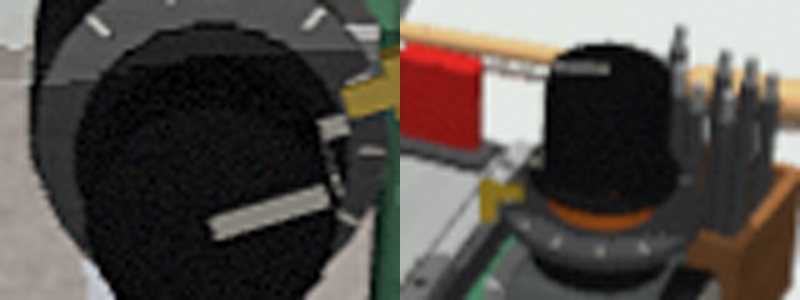

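The orange band is visible under the skirt and the pointer is still on the marker. Now I'll move behind the lug with the fingers shut.

Call:
jog_arm(
  motion=[
    [[-40,23,0],0.02],
    [[-75,45,0],0.05],
    [[-110,65,0],0.05],
    [[-145,85,0],0.05],
    [[-180,105,0],0.05],
  ],
  grip=1,
)

```text
t: 11.55
eef_pos: [574.7, -79.1, 290.8]
tcp_rot: [-3.139, -0.001, 1.522]
ft_force: [-0.2, -0.7, 0.7]
opening: 0.636
grip_force: 0.0
```

Call:
jog_arm(
  motion=[
    [[-20,12,0],0],
    [[-37,22,0],0],
    [[-37,22,0],0],
    [[-37,22,0],0],
    [[-37,22,0],0],
  ],
)

```text
t: 12.05
eef_pos: [594.2, -114.8, 292.0]
tcp_rot: [-3.14, -0.001, 1.522]
ft_force: [-0.1, 0.1, 0.6]
opening: 0.218
grip_force: 0.0
```

```bash
cat > lug.py <<'E'
from h import *
np.set_printoptions(precision=3,suppress=True)
s=state();print(s["t"],s["eef_pos"],s["tcp_rot"],s["opening"])
p=np.load("pw.npy")+[.5,-.5,0]
def W(q):
    a,b=np.cos(p[2]),np.sin(p[2]);return np.array([p[0]+a*q[0]-b*q[1],p[1]+b*q[0]+a*q[1],q[2]])
d=s["eef_pos"][:2]-p[:2];a,b=np.cos(p[2]),np.sin(p[2]);print("press xy",a*d[0]+b*d[1],-b*d[0]+a*d[1])
for q in((8,-250,97),(8,-104,97)): print(q,delta(W(q)))
for n in("side","top"):
    c=read_camera(n);h=cv2.cvtColor(c["img"],cv2.COLOR_BGR2HSV);m=cv2.inRange(h,(0,190,110),(6,255,255))|cv2.inRange(h,(175,190,110),(180,255,255))
    u=proj(c,W((0,-150,80)))[0];Y,X=np.mgrid[:384,:512];m[np.hypot(X-u[0],Y-u[1])>60]=0
    k,l,st,ce=cv2.connectedComponentsWithStats(m);i=1+np.argmax(st[1:,4]) if k>1 else 0
    print(n,st[i],ce[i])
    for sl in(0,.5,1): 
        t=sl*117;print(sl,proj(c,[W((0,-204+t,79)),W((20,-211+t,104)),W((-20,-211+t,104))]).round(1).tolist())
E
python3 lug.py
```

```text
12.05 [ 594.186 -114.788  292.005] [-3.14  -0.001  1.522] 0.21789450561247198
press xy 5.447720518764537 -250.59086669661409
(8, -250, 97) [  0.483   2.774 195.003]
(8, -104, 97) [146.483   2.876 195.082]
side [252 183  16  21 283] [259.519 192.661]
0 [[262.0, 191.4], [255.5, 178.9], [271.4, 182.6]]
0.5 [[251.4, 203.8], [244.6, 190.7], [261.2, 194.7]]
1 [[239.8, 217.5], [232.5, 203.6], [249.8, 208.1]]
top [     0      0    512    384 196608] [255.5 191.5]
0 [[294.5, 201.1], [300.1, 190.1], [297.5, 208.2]]
0.5 [[267.9, 196.9], [272.9, 185.8], [270.1, 203.9]]
1 [[241.4, 192.7], [245.9, 181.6], [242.8, 199.6]]
```

Call:
jog_arm(
  motion=[
    [[0,2,45],0],
    [[0,2,90],0],
    [[0,2,130],0],
    [[0,2,165],0],
    [[0,2,195],0],
  ],
)

```text
t: 12.65
eef_pos: [596.1, -114.9, 96.0]
tcp_rot: [-3.141, -0.0, 1.523]
ft_force: [1.4, 0.2, 0.0]
opening: 0.006
grip_force: 0.0
```

Call:
jog_arm(
  motion=[
    [[0,0,0],0],
    [[10,0,0],0],
    [[20,0,0],0],
    [[26,0,0],0],
    [[32,0,0],0],
  ],
)

```text
t: 13.15
eef_pos: [598.7, -82.8, 98.9]
tcp_rot: [3.14, 0.0, 1.523]
ft_force: [-0.4, -0.0, -0.4]
opening: -0.001
grip_force: 0.0
```

Call:
jog_arm(
  motion=[
    [[6,0,0],0],
    [[12,0,0],0],
    [[18,0,0],0],
    [[24,0,0],0],
    [[30,0,0],0],
  ],
)

```text
t: 13.65
eef_pos: [599.8, -54.7, 98.0]
tcp_rot: [3.141, 0.002, 1.522]
ft_force: [-2.4, -11.8, 4.1]
opening: 0.004
grip_force: 6.1
```

Call:
jog_arm(
  motion=[
    [[8,0,0],0],
    [[16,0,0],0],
    [[24,0,0],0],
    [[32,0,0],0],
    [[40,0,0],0],
  ],
)

```text
t: 14.15
eef_pos: [601.5, -14.8, 97.9]
tcp_rot: [-3.141, 0.002, 1.522]
ft_force: [-2.0, -10.2, 6.8]
opening: 0.001
grip_force: 4.7
```

Call:
jog_arm(
  motion=[
    [[7,0,0],0],
    [[14,0,0],0],
    [[21,0,0],0],
    [[28,0,0],0],
    [[35,0,0],0],
  ],
)

```text
t: 14.65
eef_pos: [603.0, 20.8, 97.9]
tcp_rot: [-3.141, 0.001, 1.522]
ft_force: [-3.8, -6.5, 5.7]
opening: 0.003
grip_force: 3.8
```

Call:
jog_arm(
  motion=[
    [[2,0,0],0],
    [[4,0,0],0],
    [[6,0,0],0],
    [[7,0,0],0],
    [[8,0,0],0],
  ],
)

```text
t: 15.15
eef_pos: [603.4, 28.7, 97.8]
tcp_rot: [-3.141, 0.001, 1.522]
ft_force: [-3.4, -6.5, 4.4]
opening: 0.003
grip_force: 3.4
```

Call:
jog_arm(
  motion=[
    [[1,0,0],0],
    [[2,0,0],0],
    [[3,0,0],0],
    [[4,0,0],0],
  ],
)

```text
t: 15.55
eef_pos: [603.4, 30.1, 97.9]
tcp_rot: [-3.14, 0.004, 1.523]
ft_force: [-5.8, -32.4, 7.8]
opening: 0.003
grip_force: 16.3
```

Call:
jog_arm(
  motion=[
    [[1,0,0],0],
    [[1.5,0,0],0],
    [[1.5,0,0],0],
  ],
)

```text
t: 15.85
eef_pos: [603.4, 30.1, 97.9]
tcp_rot: [-3.14, 0.006, 1.522]
ft_force: [-6.4, -35.6, 6.3]
opening: 0.006
grip_force: 18.5
```

Hard stop reached at the expected travel. Back off, rise and check.

Call:
jog_arm(
  motion=[
    [[-10,0,0],0],
    [[-30,0,0],0],
    [[-60,0,0],0],
    [[-60,0,-40],0],
    [[-60,0,-80],0],
  ],
)

```text
t: 16.35
eef_pos: [600.5, -25.8, 177.6]
tcp_rot: [-3.139, -0.001, 1.52]
ft_force: [0.6, 0.0, 1.6]
opening: 0.006
grip_force: 0.0
```

Call:
jog_arm(
  motion=[
    [[-40,0,-40],0],
    [[-75,0,-80],0],
    [[-110,0,-120],0],
    [[-150,0,-150],0],
    [[-150,0,-150],0],
  ],
)

```text
t: 16.85
eef_pos: [594.0, -178.1, 331.1]
tcp_rot: [3.137, 0.002, 1.519]
ft_force: [0.3, 0.1, -0.2]
opening: 0.006
grip_force: 0.0
```

```bash
python3 lug.py
python3 - <<'E'
from h import *
p=np.load("pw.npy")+[.5,-.5,0]
def W(q):
    a,b=np.cos(p[2]),np.sin(p[2]);return np.array([p[0]+a*q[0]-b*q[1],p[1]+b*q[0]+a*q[1],q[2]])
for n in("side","top"):
    c=read_camera(n);print(n,"stack",proj(c,W((0,0,69))).round(),"fed",proj(c,[W((0,95,56)),W((-30,70,56)),W((-30,120,56))]).round().tolist(),"knob",proj(c,W((-130,-40,172))).round())
    for d in cut_out("blank1_mid",c)[:5]: print(round(d["p"],2),d["box"])
    h=cv2.cvtColor(c["img"],cv2.COLOR_BGR2HSV);m=cv2.inRange(h,(5,110,80),(17,255,255))
    k,l,st,ce=cv2.connectedComponentsWithStats(m)
    for i in range(1,k):
        if st[i,4]>15: print("orange",st[i],ce[i].round())
E
```

```text
16.85 [ 594.047 -178.105  331.078] [3.137 0.002 1.519] 0.006332024716129995
press xy 8.421043490213332 -313.8384081528351
(8, -250, 97) [ 64.266  -1.695 233.955]
(8, -104, 97) [210.265  -2.023 233.686]
side [231 206  17  20 145] [235.372 213.441]
0 [[262.0, 191.4], [255.5, 178.9], [271.4, 182.6]]
0.5 [[251.4, 203.8], [244.6, 190.7], [261.2, 194.7]]
1 [[239.8, 217.5], [232.5, 203.6], [249.8, 208.1]]
top [238 182   7  17  74] [241.459 189.824]
0 [[294.5, 201.1], [300.1, 190.1], [297.5, 208.2]]
0.5 [[267.9, 196.9], [272.9, 185.8], [270.1, 203.9]]
1 [[241.4, 192.7], [245.9, 181.6], [242.8, 199.6]]
side stack [[220. 245.]] fed [[195.0, 280.0], [217.0, 276.0], [202.0, 295.0]] knob [[292. 206.]]
0.69 [179.2, 269.7, 219.2, 296.1]
orange [ 411    0   43   79 2274] [432.  44.]
orange [ 265   10  127  107 8419] [338.  62.]
orange [134 123  34  15 294] [148. 130.]
orange [247 178  38   8 100] [264. 182.]
orange [328 190  10   9  68] [332. 194.]
orange [309 207  24  40 197] [319. 224.]
orange [282 215  20   5  54] [292. 218.]
orange [202 232  24  32 403] [212. 248.]
orange [231 236   9  21 123] [234. 245.]
orange [283 251  15  18 208] [289. 260.]
orange [182 270  37  29 635] [198. 284.]
orange [211 306  59  78 725] [245. 338.]
top stack [[203. 188.]] fed [[162.0, 182.0], [170.0, 197.0], [148.0, 194.0]] knob [[205. 243.]]
0.68 [142.2, 172.0, 178.8, 200.3]
orange [ 71  21  36  33 825] [88. 37.]
orange [   0   66   23   92 1101] [ 7. 98.]
orange [362  71  19  17 141] [372.  80.]
orange [ 190  108   57   45 1343] [218. 130.]
orange [208 120  21  20 342] [218. 129.]
orange [144 171  36  28 466] [164. 187.]
orange [186 173  34  30 754] [202. 187.]
orange [263 237  37  38 538] [278. 256.]
```

```bash
python3 -c "
from cell import *
print(job_done())"
```

```text
the job is handed in; nothing more can be done
None
```

I handed the job in at about 17 s: the knob is on the yellow marker to within about 0.02 rad and pulled out to its stop, the slide is fully home with the bottom blank under the ram, and the rest of the stack is still in the magazine.

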